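# Part a split candle mould with a wedge

## Robot

A 6-joint arm with a two-finger parallel gripper is mounted at the origin on the work surface. World frame = base frame: x ahead of the robot, y to its left, z up, the work surface at z = 0. Lengths are in m, angles in rad, forces in N, time in s.
With the tool pointing down it reaches from about 0.35 to 0.975 m from the base axis. Payload 4.9 kg.
Tool frame: the origin (TCP) lies between the finger pads; the fingertips stand 22 mm ahead of it and the grasp point (between the pads) lies 3 mm ahead of it; z points along the fingers, y is the line along which they close (so a half turn about z gives the same grasp; the last joint's range is limited). The gripper opens to 85 mm and grips with 20 to 120 N. Pads are 22 mm wide; open, the fingers measure 114 mm over their backs; the gripper's body (76 mm by 85 mm) begins 54 mm behind the grasp point. The pads swing forward as they close: fully open they stand 13 mm farther back than shut.
Start: joints at [-1.379, 0.053, 1.613, -0, 1.476, -0.119], TCP at [0.191, -0.595, 0.253] pointing down, gripper open.
Joint ranges: [-3.01, 3.01], [-1.01, 2.22], [0.06, 2.58], [-1.02, 4.17], [0.09, 2.62], [-3.14, 3.14]. Speed limits (rad/s): [2.57, 2.57, 3.14, 3.14, 3.14, 3.14].

## Interface

Orientations are given as a unit quaternion [w, x, y, z].
In Python, from plant import state, grab_frame, get_calibration, job_done, recognise, regions_of gives the robot as it stands.
- The arm moves only by the tool apply_moves, never from a script. Its argument "targets" is a list of rows, each an object with "translation": the shift along the tool's x, y, z normalised to -1 to 1, where 1 is 100 mm, a list of three; "twist": the turn about the tool's z normalised to -1 to 1, where 1 is 0.1 rad; "hand": the opening, from 0 (shut) to 1 (fully open). A call has 1 to 8 rows; each row shifts and turns the commanded pose from where the row before left it, along the tool's axes as they then stand; what a row does not reach is not made up. A row lasts 1/10 s, in which the tool goes at most 50 mm and 8.59 degrees, less where a joint would pass 70% of its speed; a pose out of reach is approached as far as the arm can. A call with a number of a shift or a turn outside -1 to 1 is refused whole. A call with a gripper value outside its range is refused whole. The fingers move at their own pace and stop on an object; the grip force is fixed at half the most. Time passes only in rows, so rows that do not move let the fingers close. It gives the time, the measured TCP pose, the force, the opening and the grip force at its end, in the units of the state.
- state(): the state, without advancing time (a new reading comes with each control period).
- grab_frame(name): name is "scene" or "top" or "wrist"; returns the picture (420x560x3 uint8, red, green, blue); there is no depth.
- get_calibration(name): a dict with "camera_matrix" (3x3 intrinsics, pixels), "pose" (4x4, takes a point from camera to world coordinates). Camera axes: x right, y up, looking along -z (the intrinsics and any distortion apply to the point x, -y, -z); pixel columns grow to the right and rows downward; lengths in m; the calibration is good to about 2 mm. A picture is of the moment at which its call begins: read the wrist's pose just before it. get_calibration takes no time and is no camera call; for the wrist camera it gives the pose at the moment of the call.
- job_done(): hands the job in; it is judged then, once.
Trained networks look in the newest picture that a camera, given by its name, has taken for a name from the list of things; names that differ only in an ending like _2 or _b are one class to them, and where a whole thing is asked for, a point or a joint stands for the part that bears it (a point fixed in the world has none). Each returns a list of dicts, best first, with "score" (0 to 1); they miss things now and then, are a little off and sometimes report something else, mostly with a low value. They report only what shows in the picture. A call takes as long as a camera call.
- recognise(camera, query): "point" ([x, y, z] in m, in world coordinates, good to about 4 mm: the middle of the surface that is visible of it).
- regions_of(camera, query): "pixels" (420x560 bool, what is visible of it).
The state is a dict: "time": time; "joint_pos": joint angles; "joint_vel": joint speeds; "joint_efforts": joint torques, N m; "tool_pos": TCP position; "tool_rot": TCP orientation; "contact_force": force on the tool from outside, world axes, zero at the start; "ft_torque": the same for the moment, N m; "gripper_width": opening from 0.0 (shut) to 1.0 (fully open); "grasp_force": force on a finger pad.
Only numpy, scipy, OpenCV 4.12 (cv2) and the standard library are available. Lean on these libraries where they do the work, as an engineer would, in place of code of your own. Each camera call takes 0.05 s, during which the arm holds its last target. There are 200 camera calls.

## Task

Take the wedge with the orange handle from the stand and part the two halves of the candle mould evenly: drive it down into the pry slot at one end of the seam nearly to its shoulders, then into the slot at the other end, so that the seam stands open by about a centimetre at both ends. Then put the wedge back upright in its own pocket of the stand and let go; leave the blue-handled tamper and the candle jar alone.

Things in the scene. Friction and masses are not known exactly. Their poses are not given: they have to be found in the camera images.
- wedge_handle (a point): Wedge: centre of its orange handle, 56 (own x) x 22 (own y, grip across it) x 48 mm (z, up). Below it a beech blade, 64 mm long, 26 wide along x, tapers in thickness (y) from 22 mm to 4 mm at the tip, 88 mm below this point. The handle's underside, 24 mm below this point, overhangs the blade's ends as shoulders. 120 g. Starts upright, tip down in the stand, this point 104 mm above the table.
- stand: Fixed dark wooden stand, 180 (own x) x 60 x 80 mm high; origin under its centre. Two pockets at 42 mm either side of the centre along x, each 40 mm (x) by 26 mm, 70 mm deep: one holds the wedge (its x along the stand's x, shoulders resting on the stand's top), the other the tamper. The wedge's own pocket is where it starts.
- mould: Aluminium candle mould round an upright red candle, on a fixed dark board 230 x 170 x 12 mm; origin under the board's centre. 170 mm long along the seam (own x), 84 wide, top 92 mm above the table. Two halves, seam closed at the start. Wedging one end opens mostly that end; stiff friction (wedge pushed down with about 6 to 12 N), halves stay where left.
- left_near (a point): On the left (+y) half's seam face, level with the mould's top, middle of the near pry slot (60 mm from the candle's axis, at the end nearer the robot). Slot: 51 mm along the seam, open at the mould's end, 72 mm deep, 20 mm wide at the top, narrowing to 6 mm at 15 mm depth, then 6 mm. Wedge's x goes along the seam.
- right_near (a point): The same point on the right (-y) half; coincides with left_near while closed. Horizontal distance left_near to right_near = opening of the near end: about 0.28 x (depth of the wedge's tip below the mould's top - 22 mm), so some 11 mm with the shoulders nearly on the top (64 mm deep).
- left_far (a point): The same on the left half at the far pry slot, an equal slot 120 mm from the near one along the seam, at the end farther from the robot.
- right_far (a point): The same on the right half at the far slot; its horizontal distance from left_far is the opening of the far end.
- tamper_handle (a point): Bystander: centre of the round blue handle (30 mm across, 40 high) of a blunt tamper with a beech collar, as tall as the wedge, standing in the stand's other pocket.
- jar: Bystander: amber glass candle jar with wooden lid, 68 mm across, 85 mm high, loose on the table; origin at the centre of its underside.

How it is judged:
On the way, in this order (a step that is already met when the one before it is completed fails the run):
1. the wedge, down in the slot at one end, has opened that end by more than 7 mm (((horizontal distance between left_near and right_near above 0.007 m and distance between wedge_handle and left_near below 0.055 m) or (horizontal distance between left_far and right_far above 0.007 m and distance between wedge_handle and left_far below 0.055 m))), for 0.1 s.
2. the wedge is down in the other slot and both ends are open by more than 7 mm (horizontal distance between left_near and right_near above 0.007 m and horizontal distance between left_far and right_far above 0.007 m and (distance between wedge_handle and left_near below 0.055 m or distance between wedge_handle and left_far below 0.055 m)), for 0.1 s.
At the end, for the whole second after the job is handed in: Both ends of the seam are open by 7 to 16 mm, and the wedge stands back in its own pocket, its handle within 20 mm of where it was at the start and upright within 0.2 rad, released (horizontal distance between left_near and right_near between 0.007 and 0.016 m and horizontal distance between left_far and right_far between 0.007 and 0.016 m and distance of wedge_handle from where it was at the start of the episode below 0.02 m and angle between wedge_handle's own z axis and vertical below 0.2 rad); the robot touches nothing.
It fails at once if the tamper is knocked or moved by more than 20 mm (distance of tamper_handle from where it was at the start of the episode above 0.02 m).
It fails at once if the jar is moved by more than 20 mm (distance of jar from where it was at the start of the episode above 0.02 m).
It also fails if it takes over 61 s, if anything falls off the work surface, if the arm or the gripper's body presses on something with over 40 N, if the wrist force passes 120 N, or if a joint passes its speed limit or range.

## Working session

There is one attempt and no reset: what is moved stays moved. The work goes in short steps, Python scripts to look and compute and a tool call to move; the robot and the scene stay as the last step left them, time stands still between calls to the robot, and variables do not carry over. Pictures are saved under pics/ and viewed, at most 10 in all, crops included, and the job is handed in when it is done.

Besides the shell and the picture viewer there is one more tool, called after "Call:" as name([rows], argument=value, ...), one row to a line, values as JSON. apply_moves: Moves the arm, as the interface text tells. Its arguments: {"type":"object","properties":{"targets":{"type":"array"}},"required":["targets"]}

```bash
mkdir -p pics; cat > h.py <<'E'
import numpy as np, cv2
from plant import *
def save(n,f):
    im=grab_frame(n); cv2.imwrite('pics/'+f,im[:,:,::-1]); return im
def proj(n,p):
    c=get_calibration(n);T=np.linalg.inv(c['pose']);q=T[:3,:3]@np.array(p)+T[:3,3];q=np.array([q[0],-q[1],-q[2]]);u=c['camera_matrix']@q;return u[:2]/u[2]
def back(n,uv,z):
    c=get_calibration(n);d=np.linalg.inv(c['camera_matrix'])@np.array([uv[0],uv[1],1.]);d=c['pose'][:3,:3]@np.array([d[0],-d[1],-d[2]]);o=c['pose'][:3,3];return o+d*(z-o[2])/d[2]
E
python3 - <<'E'
from h import *
a=save('scene','a.png');b=save('top','b.png')
cv2.imwrite('pics/ab.png',np.vstack([a,b])[:,:,::-1][:, :] if 0 else cv2.resize(np.hstack([a,b])[:,:,::-1],(800,300)))
for n in ['wedge_handle','stand','mould','tamper_handle','jar','left_near','left_far']:
  for c in ['scene','top']:
    r=recognise(c,n); print(n,c,[(np.round(x['point'],3).tolist(),round(x['score'],2)) for x in r[:2]])
s=state();print(s['time'],s['tool_pos'],s['tool_rot'],s['contact_force'])
E
```

```text
wedge_handle scene [([0.573, 0.176, 0.125], 0.95)]
wedge_handle top [([0.567, 0.169, 0.129], 0.72)]
stand scene [([0.578, 0.189, 0.078], 0.75)]
stand top [([0.518, 0.161, 0.082], 0.72)]
mould scene [([0.555, -0.155, 0.035], 0.67)]
mould top [([0.53, -0.171, 0.008], 0.64)]
tamper_handle scene [([0.496, 0.183, 0.104], 0.84)]
tamper_handle top [([0.484, 0.176, 0.098], 0.89)]
jar scene [([0.78, 0.04, 0.084], 0.92)]
jar top [([0.758, 0.032, 0.085], 0.95)]
left_near scene [([0.546, -0.138, 0.085], 0.64)]
left_near top [([0.513, -0.152, 0.091], 0.57), ([0.521, 0.158, 0.082], 0.52)]
left_far scene [([0.544, -0.142, 0.087], 0.67)]
left_far top [([0.509, -0.153, 0.091], 0.66)]
0.8 [ 0.19112563 -0.59505036  0.25331178] [ 8.48722886e-06  9.87948181e-01  1.54784986e-01 -9.40429533e-06] [-0.46801496  0.54479187 -0.25672411]
```

View pics/b.png

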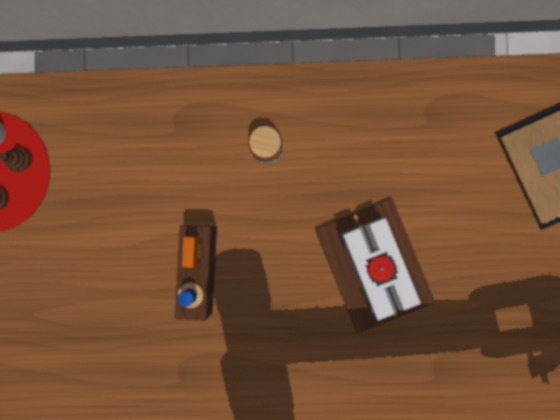

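View pics/a.png

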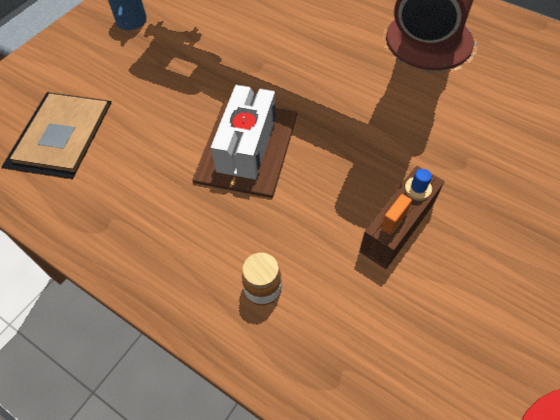

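The top view shows the orange handle at about (189,252), the tamper at (188,298), and the jar at (265,142). The mould's slots are at about (370,237) far and (395,298) near. The scene view agrees with this layout.

```bash
python3 - <<'E'
from h import *
b=cv2.imread('pics/b.png');hsv=cv2.cvtColor(b,cv2.COLOR_BGR2HSV)
def rect(m,z,n):
    m=cv2.morphologyEx(m.astype(np.uint8),cv2.MORPH_OPEN,np.ones((2,2)))
    _,l,st,_=cv2.connectedComponentsWithStats(m);k=1+np.argmax(st[1:,4])
    P=np.array([back('top',(x,y),z)[:2] for y,x in np.argwhere(l==k)],np.float32)
    r=cv2.minAreaRect(P);print(n,st[k],np.round(r[0],4),np.round(r[1],4),r[2])
X=np.zeros(b.shape[:2],bool);X[200:330,320:440]=1
rect(X&(hsv[...,1]<60)&(hsv[...,2]>130),.092,'mould')
Y=np.zeros_like(X);Y[220:280,170:210]=1
rect(Y&(hsv[...,1]>200)&(hsv[...,2]>170)&(hsv[...,0]<15),.128,'wedge')
Y[:]=0;Y[200:330,160:225]=1
R=Y&(hsv[...,1]>100)&(hsv[...,0]>100)&(hsv[...,2]>120);rect(R,.128,'tamper')
R=X&(hsv[...,1]>200)&(hsv[...,2]>130);rect(R,.092,'candle')
for uv in [(370,237),(395,298)]: print(back('top',uv,.092))
c=get_calibration('wrist');print(c['camera_matrix'],np.round(c['pose'],3)); s=state();print(s['joint_pos'],s['tool_pos'])
from scipy.spatial.transform import Rotation as Ro
R=Ro.from_quat(np.roll(s['tool_rot'],-1)).as_matrix();print(R.round(3)); print('cam in tool',R.T@(c['pose'][:3,3]-s['tool_pos']),R.T@c['pose'][:3,:3])
for g in [(.567,.169)]: print(R.T@(np.array([*g,.253])-s['tool_pos']))
E
```

```text
Traceback (most recent call last):
  File "h.py", line 8, in back
    c=get_calibration(n);d=np.linalg.inv(c['camera_matrix'])@np.array([uv[0],uv[1],1.]);d=c['pose'][:3,:3]@np.array([d[0],-d[1],-d[2]]);o=c['pose'][:3,3];return o+d*(z-o[2])/d[2]
ValueError: time passes only in moves, steps and waits
```

```bash
python3 - <<'E'
s=open('h.py').read().replace("c=get_calibration(n)","c=cal(n)").replace("def save","_c={}\ndef cal(n):\n    if n=='wrist' and n in _c: return _c[n]\n    if n not in _c: _c[n]=get_calibration(n)\n    return _c[n]\ndef save")
s+='''
from scipy.spatial.transform import Rotation as Ro
def rect(m,z,n,cam):
    m=cv2.morphologyEx(m.astype(np.uint8),cv2.MORPH_OPEN,np.ones((2,2)))
    _,l,st,_=cv2.connectedComponentsWithStats(m);k=1+np.argmax(st[1:,4])
    P=np.array([back(cam,(x,y),z)[:2] for y,x in np.argwhere(l==k)],np.float32)
    r=cv2.minAreaRect(P);print(n,st[k],np.round(r[0],4),np.round(r[1],4),round(r[2],2));return r
def tool():
    s=state();return s,Ro.from_quat(np.roll(s['tool_rot'],-1)).as_matrix()
'''
open('h.py','w').write(s)
E
python3 - <<'E'
from h import *
b=cv2.imread('pics/b.png');hsv=cv2.cvtColor(b,cv2.COLOR_BGR2HSV)
X=np.zeros(b.shape[:2],bool);X[200:330,320:440]=1
rect(X&(hsv[...,1]<60)&(hsv[...,2]>130),.092,'mould','top')
Y=np.zeros_like(X);Y[220:280,170:210]=1
rect(Y&(hsv[...,1]>200)&(hsv[...,2]>170)&(hsv[...,0]<15),.128,'wedge','top')
Y[:]=0;Y[200:330,160:225]=1
rect(Y&(hsv[...,1]>100)&(hsv[...,0]>100)&(hsv[...,2]>120),.128,'tamper','top')
rect(X&(hsv[...,1]>200)&(hsv[...,2]>130),.092,'candle','top')
for uv in [(370,237),(395,298)]: print(back('top',uv,.092))
c=cal('wrist');print(c['camera_matrix'],np.round(c['pose'],3)); s,R=tool();print(s['joint_pos'],s['tool_pos'])
print(R.round(3)); print('cam in tool',R.T@(c['pose'][:3,3]-s['tool_pos']),R.T@c['pose'][:3,:3])
for g in [(.567,.169)]: print(R.T@(np.array([*g,.253])-s['tool_pos']))
E
```

```text
mould [ 345  220   76  101 3045] [ 0.5232 -0.1841] [0.1712 0.0857] 20.49
wedge [184 239  11  29 266] [0.564  0.1695] [0.0171 0.0509] 86.06
tamper [180 293  14  14 164] [0.4803 0.1754] [0.0236 0.0234] 88.85
candle [370 258  23  23 393] [ 0.5242 -0.1813] [0.0406 0.0409] 88.35
[ 0.58413167 -0.16272921  0.092     ]
[ 0.47002407 -0.2055708   0.092     ]
[[369.41222952   0.         279.51714327]
 [  0.         369.41222952 211.5228493 ]
 [  0.           0.           1.        ]] [[ 0.307  0.912  0.273  0.26 ]
 [-0.952  0.294  0.088 -0.572]
 [ 0.    -0.287  0.958  0.375]
 [ 0.     0.     0.     1.   ]]
[-1.37900645e+00  5.27052322e-02  1.61288085e+00 -1.95011152e-05
  1.47599029e+00 -1.19027902e-01] [ 0.19112563 -0.59505036  0.25331178]
[[ 0.952  0.306 -0.   ]
 [ 0.306 -0.952 -0.   ]
 [-0.     0.    -1.   ]]
cam in tool [ 0.07241053 -0.00082518 -0.12129592] [[ 8.92053763e-04  9.57988754e-01  2.86804377e-01]
 [ 9.99999584e-01 -7.99284297e-04 -4.40537292e-04]
 [-1.92791536e-04  2.86804651e-01 -9.57989068e-01]]
[ 5.91540149e-01 -6.12482454e-01  2.90745551e-04]
```

Call:
apply_moves([
  {"translation": [0.3, -0.31, 0], "twist": 0, "hand": 1},
  {"translation": [0.3, -0.31, 0], "twist": 0, "hand": 1},
  {"translation": [0.3, -0.31, 0], "twist": 0, "hand": 1},
  {"translation": [0.3, -0.31, 0], "twist": 0, "hand": 1},
  {"translation": [0.3, -0.31, 0], "twist": 0, "hand": 1},
  {"translation": [0.3, -0.31, 0], "twist": 0, "hand": 1},
  {"translation": [0.3, -0.31, 0], "twist": 0, "hand": 1},
  {"translation": [0.3, -0.31, 0], "twist": 0, "hand": 1},
])

```text
time: 1.6
tool_pos: [0.3442, -0.284, 0.2536]
tool_rot: [0.0, 0.988, 0.155, 0.0]
contact_force: [0.3, 0.3, -0.4]
gripper_width: 0.997
grasp_force: 0.0
```

Call:
apply_moves([
  {"translation": [0.3, -0.31, 0], "twist": 0, "hand": 1},
  {"translation": [0.3, -0.31, 0], "twist": 0, "hand": 1},
  {"translation": [0.3, -0.31, 0], "twist": 0, "hand": 1},
  {"translation": [0.3, -0.31, 0], "twist": 0, "hand": 1},
  {"translation": [0.3, -0.31, 0], "twist": 0, "hand": 1},
  {"translation": [0.3, -0.31, 0], "twist": 0, "hand": 1},
  {"translation": [0.3, -0.31, 0], "twist": 0, "hand": 1},
  {"translation": [0.3, -0.31, 0], "twist": 0, "hand": 1},
])

```text
time: 2.4
tool_pos: [0.497, 0.0258, 0.2537]
tool_rot: [0.0, 0.988, 0.155, 0.0]
contact_force: [-0.3, 0.2, 1.3]
gripper_width: 1.003
grasp_force: 0.0
```

Call:
apply_moves([
  {"translation": [0.3, -0.3, 0], "twist": 0, "hand": 1},
  {"translation": [0.3, -0.3, 0], "twist": 0, "hand": 1},
  {"translation": [0.3, -0.3, 0], "twist": 0, "hand": 1},
  {"translation": [0.2, -0.2, 0], "twist": 0.95, "hand": 1},
  {"translation": [0, 0, 0], "twist": 0.95, "hand": 1},
  {"translation": [0, 0, 0], "twist": 0.95, "hand": 1},
  {"translation": [0, 0, 0], "twist": 0.95, "hand": 1},
  {"translation": [0, 0, 0], "twist": 0, "hand": 1},
])

```text
time: 3.2
tool_pos: [0.5675, 0.1625, 0.2533]
tool_rot: [-0.0, 0.999, -0.034, -0.0]
contact_force: [-0.3, -0.2, -0.4]
gripper_width: 1.004
grasp_force: 0.0
```

```bash
cat > look.py <<'E'
from h import *
s,R=tool()
im=save('wrist','c.png');hsv=cv2.cvtColor(im,cv2.COLOR_RGB2HSV)
rect((hsv[...,1]>180)&(hsv[...,2]>150)&(hsv[...,0]<17),.128,'wedge','wrist')
rect((hsv[...,1]>100)&(hsv[...,2]>80)&(hsv[...,0]>100)&(hsv[...,0]<135),.128,'tamper','wrist')
print(s['time'],s['tool_pos'],np.degrees(np.arctan2(R[1,0],R[0,0])),R[2],s['contact_force'],s['joint_pos'])
E
python3 look.py
```

```text
wedge [ 253  176   28   73 2005] [0.5654 0.1721] [0.0188 0.0525] 86.22
tamper [ 248  281   38   54 1658] [0.4905 0.1779] [0.0283 0.0453] 86.2
3.2 [0.5675366  0.16252054 0.25327594] -3.9392190045918154 [-7.66986412e-05 -5.01477732e-06 -9.99999997e-01] [-0.25236388 -0.21348357 -0.3600327 ] [ 1.52866319e-01 -2.88600883e-02  1.69519925e+00  2.18506827e-05
  1.47532722e+00  1.79241290e+00]
```

View pics/c.png

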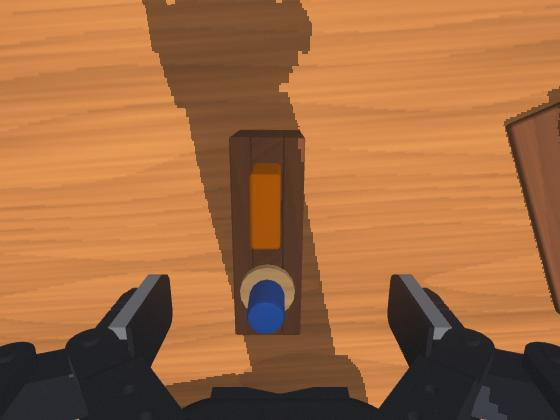

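The handle shows at about (265,210) and lines up with the tool's yaw. The tamper is at (267,310), clear of the fingers.

Call:
apply_moves([
  {"translation": [-0.025, -0.09, 0], "twist": 0, "hand": 1},
  {"translation": [0, 0, 0.35], "twist": 0, "hand": 1},
  {"translation": [0, 0, 0.35], "twist": 0, "hand": 1},
  {"translation": [0, 0, 0.35], "twist": 0, "hand": 1},
  {"translation": [0, 0, 0.36], "twist": 0, "hand": 1},
  {"translation": [0, 0, 0], "twist": 0, "hand": 1},
  {"translation": [0, 0, 0], "twist": 0, "hand": 0.5},
  {"translation": [0, 0, 0], "twist": 0, "hand": 0.3},
])

```text
time: 4.05
tool_pos: [0.5673, 0.172, 0.1151]
tool_rot: [-0.0, 0.999, -0.034, 0.002]
contact_force: [0.2, -0.3, 0.4]
gripper_width: 0.69
grasp_force: 0.0
```

Call:
apply_moves([
  {"translation": [0, 0, 0], "twist": 0, "hand": 0.15},
  {"translation": [0, 0, 0], "twist": 0, "hand": 0.1},
  {"translation": [0, 0, 0], "twist": 0, "hand": 0},
  {"translation": [0, 0, 0], "twist": 0, "hand": 0},
  {"translation": [0, 0, 0], "twist": 0, "hand": 0},
  {"translation": [0, 0, 0], "twist": 0, "hand": 0},
])

```text
time: 4.65
tool_pos: [0.5667, 0.1718, 0.1143]
tool_rot: [-0.0, 0.999, -0.035, 0.001]
contact_force: [-1.6, 0.4, 6.4]
gripper_width: 0.251
grasp_force: 59.0
```

Call:
apply_moves([
  {"translation": [0, 0, -0.1], "twist": 0, "hand": 0},
  {"translation": [0, 0, -0.3], "twist": 0, "hand": 0},
  {"translation": [0, 0, -0.4], "twist": 0, "hand": 0},
  {"translation": [0, 0, -0.4], "twist": 0, "hand": 0},
  {"translation": [0, 0, -0.3], "twist": 0, "hand": 0},
  {"translation": [0, 0, 0], "twist": 0, "hand": 0},
])

```text
time: 5.25
tool_pos: [0.568, 0.1719, 0.2689]
tool_rot: [-0.001, 0.999, -0.035, 0.005]
contact_force: [0.6, -0.4, -0.2]
gripper_width: 0.252
grasp_force: 58.8
```

Call:
apply_moves([
  {"translation": [-0.07, 0.38, 0], "twist": 0, "hand": 0},
  {"translation": [-0.07, 0.38, 0], "twist": 0, "hand": 0},
  {"translation": [-0.07, 0.38, 0], "twist": 0, "hand": 0},
  {"translation": [-0.07, 0.38, 0], "twist": 0, "hand": 0},
  {"translation": [-0.07, 0.38, 0], "twist": 0, "hand": 0},
  {"translation": [-0.07, 0.38, 0], "twist": 0, "hand": 0},
  {"translation": [-0.07, 0.38, 0], "twist": 0, "hand": 0},
  {"translation": [-0.07, 0.38, 0], "twist": 0, "hand": 0},
])

```text
time: 6.05
tool_pos: [0.4873, -0.129, 0.2604]
tool_rot: [-0.0, 0.999, -0.035, -0.001]
contact_force: [0.7, -0.1, -1.9]
gripper_width: 0.249
grasp_force: 59.1
```

Call:
apply_moves([
  {"translation": [-0.07, 0.38, 0], "twist": 0, "hand": 0},
  {"translation": [-0.1, 0.38, 0], "twist": 0, "hand": 0},
  {"translation": [0, 0, 0], "twist": -0.85, "hand": 0},
  {"translation": [0, 0, 0], "twist": -0.85, "hand": 0},
  {"translation": [0, 0, 0], "twist": -0.85, "hand": 0},
  {"translation": [0, 0, 0], "twist": -0.85, "hand": 0},
  {"translation": [0, 0, 0], "twist": -0.87, "hand": 0},
  {"translation": [0, 0, 0], "twist": 0, "hand": 0},
])

```text
time: 6.85
tool_pos: [0.4658, -0.2022, 0.2605]
tool_rot: [-0.001, 0.984, 0.178, -0.001]
contact_force: [-1.2, 0.6, -1.5]
gripper_width: 0.249
grasp_force: 59.4
```

```bash
cat > look2.py <<'E'
from h import *
import sys
s,R=tool()
im=save('wrist',sys.argv[1]);hsv=cv2.cvtColor(im,cv2.COLOR_RGB2HSV)
print(s['time'],s['tool_pos'],np.degrees(np.arctan2(R[1,0],R[0,0])),s['contact_force'],s['gripper_width'])
rect((hsv[...,1]<60)&(hsv[...,2]>110),.092,'mould','wrist')
o=im.copy()
for p in [(.4675,-.203,.092),(.580,-.161,.092)]: print(proj('wrist',p))
E
python3 look2.py d.png
```

```text
6.85 [ 0.46578968 -0.20215456  0.2604778 ] 20.483759006607585 [-1.16117708  0.5833828  -1.52222326] 0.24883769967276984
mould [  222     0   121   223 19576] [ 0.5206 -0.1828] [0.1635 0.0878] 20.43
[282.48670854 192.6795531 ]
[282.81034664  29.01521349]
```

View pics/d.png

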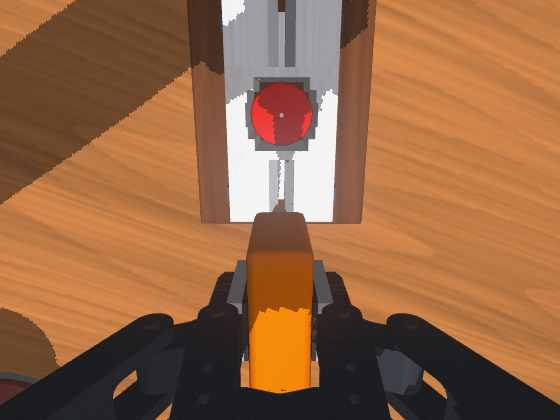

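The wedge is at column 280, in line with the near slot (centre about column 282, rows 158–222). It needs a shift of about 1.5 mm along tool y.

Call:
apply_moves([
  {"translation": [0.03, 0.015, 0], "twist": 0, "hand": 0},
  {"translation": [0, 0, 0.2], "twist": 0, "hand": 0},
  {"translation": [0, 0, 0.2], "twist": 0, "hand": 0},
  {"translation": [0, 0, 0.2], "twist": 0, "hand": 0},
  {"translation": [0, 0, 0.1], "twist": 0, "hand": 0},
  {"translation": [0, 0, 0.06], "twist": 0, "hand": 0},
  {"translation": [0, 0, 0.06], "twist": 0, "hand": 0},
  {"translation": [0, 0, 0], "twist": 0, "hand": 0},
])

```text
time: 7.7
tool_pos: [0.4699, -0.2028, 0.1801]
tool_rot: [-0.0, 0.984, 0.178, -0.0]
contact_force: [-0.5, -0.4, -1.6]
gripper_width: 0.244
grasp_force: 59.4
```

Call:
apply_moves([
  {"translation": [0, 0, 0.06], "twist": 0, "hand": 0},
  {"translation": [0, 0, 0.06], "twist": 0, "hand": 0},
  {"translation": [0, 0, 0.06], "twist": 0, "hand": 0},
  {"translation": [0, 0, 0], "twist": 0, "hand": 0},
])

```text
time: 8.1
tool_pos: [0.4703, -0.2026, 0.1623]
tool_rot: [-0.0, 0.984, 0.178, 0.001]
contact_force: [1.0, 2.6, 0.9]
gripper_width: 0.247
grasp_force: 59.8
```

Call:
apply_moves([
  {"translation": [0, 0, 0.06], "twist": 0, "hand": 0},
  {"translation": [0, 0, 0.06], "twist": 0, "hand": 0},
  {"translation": [0, 0, 0.06], "twist": 0, "hand": 0},
  {"translation": [0, 0, 0.06], "twist": 0, "hand": 0},
  {"translation": [0, 0, 0.06], "twist": 0, "hand": 0},
  {"translation": [0, 0, 0], "twist": 0, "hand": 0},
  {"translation": [0, 0, 0], "twist": 0, "hand": 0},
])

```text
time: 8.8
tool_pos: [0.4716, -0.2045, 0.134]
tool_rot: [0.003, 0.984, 0.178, 0.002]
contact_force: [3.2, -2.0, 4.3]
gripper_width: 0.248
grasp_force: 60.5
```

Call:
apply_moves([
  {"translation": [0, 0, 0.04], "twist": 0, "hand": 0},
  {"translation": [0, 0, 0.02], "twist": 0, "hand": 0},
  {"translation": [0, 0, 0], "twist": 0, "hand": 0},
  {"translation": [0, 0, 0], "twist": 0, "hand": 0},
])

```text
time: 9.2
tool_pos: [0.4711, -0.204, 0.1279]
tool_rot: [0.002, 0.984, 0.178, 0.001]
contact_force: [0.9, -1.4, 5.8]
gripper_width: 0.251
grasp_force: 60.9
```

```bash
python3 look2.py e.png
```

```text
9.2 [ 0.47111655 -0.20403803  0.12794515] 20.499224896876083 [ 0.87422692 -1.41311997  5.7986218 ] 0.2506112097066674
mould [  161     0   225   317 38709] [ 0.5097 -0.1898] [0.1366 0.0979] 20.76
[275.99643913 270.02205487]
[275.55595394 -23.4511805 ]
```

View pics/e.png

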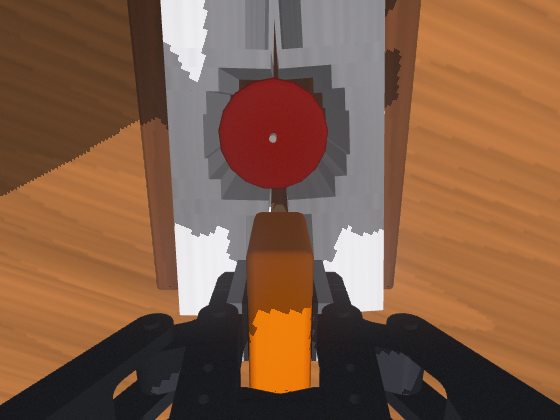

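The near end has opened. The gap is about 17 px (about 7 mm) beside the candle at row 200, which makes it wider at the slot. I'll lift out and move 120 mm along the seam.

Call:
apply_moves([
  {"translation": [0, 0, -0.1], "twist": 0, "hand": 0},
  {"translation": [0, 0, -0.2], "twist": 0, "hand": 0},
  {"translation": [0, 0, -0.2], "twist": 0, "hand": 0},
  {"translation": [0, 0, -0.25], "twist": 0, "hand": 0},
  {"translation": [0, 0, -0.25], "twist": 0, "hand": 0},
  {"translation": [0, 0, -0.2], "twist": 0, "hand": 0},
  {"translation": [0, 0, 0], "twist": 0, "hand": 0},
])

```text
time: 9.95
tool_pos: [0.4706, -0.2033, 0.2492]
tool_rot: [0.001, 0.984, 0.178, 0.001]
contact_force: [0.1, -0.4, -0.1]
gripper_width: 0.251
grasp_force: 59.9
```

Call:
apply_moves([
  {"translation": [0.3, 0, 0], "twist": 0, "hand": 0},
  {"translation": [0.3, 0, 0], "twist": 0, "hand": 0},
  {"translation": [0.3, 0, 0], "twist": 0, "hand": 0},
  {"translation": [0.28, 0, 0], "twist": 0, "hand": 0},
  {"translation": [0, 0, 0], "twist": 0, "hand": 0},
  {"translation": [0, 0, 0], "twist": 0, "hand": 0},
])

```text
time: 10.55
tool_pos: [0.5795, -0.161, 0.2439]
tool_rot: [-0.001, 0.984, 0.178, -0.002]
contact_force: [-0.4, -0.5, -1.4]
gripper_width: 0.253
grasp_force: 59.8
```

```bash
python3 look2.py f.png; python3 -c "
from h import *
save('top','g.png')
a=cv2.imread('pics/f.png');b=cv2.resize(cv2.imread('pics/g.png')[200:330,320:440],None,fx=3.2,fy=3.2,interpolation=2)
b=cv2.copyMakeBorder(b,0,420-416,0,800-560-384,0) if b.shape[1]<240 else cv2.resize(b,(240,260));b=cv2.copyMakeBorder(b,0,420-b.shape[0],0,0,0)
cv2.imwrite('pics/fg.png',np.hstack([a,b]))"
```

```text
10.55 [ 0.57948449 -0.16095871  0.24385397] 20.549203228861057 [-0.37149322 -0.50715652 -1.41792724] 0.25266829980267047
mould [ 223  150  116  125 9496] [ 0.5675 -0.1669] [0.1006 0.0904] 20.81
[280.55581433 333.36863225]
[280.92258711 198.08666052]
```

View pics/fg.png

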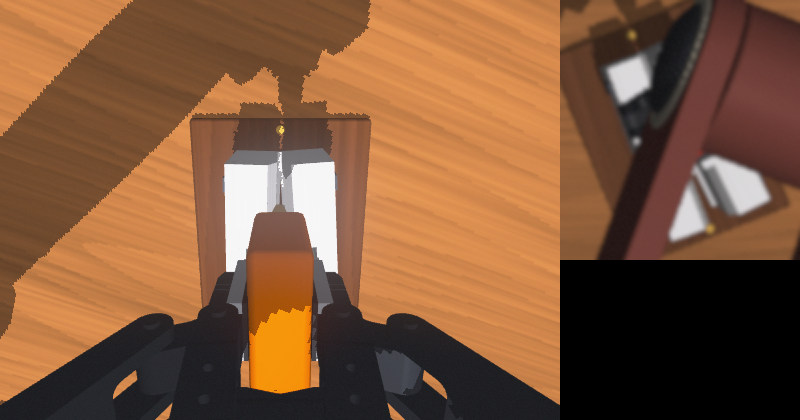

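The far slot is centred near column 281 and the wedge is at 280, so they are aligned. I'll drive it down.

Call:
apply_moves([
  {"translation": [0.02, 0, 0], "twist": 0, "hand": 0},
  {"translation": [0, 0, 0.2], "twist": 0, "hand": 0},
  {"translation": [0, 0, 0.2], "twist": 0, "hand": 0},
  {"translation": [0, 0, 0.1], "twist": 0, "hand": 0},
  {"translation": [0, 0, 0.07], "twist": 0, "hand": 0},
  {"translation": [0, 0, 0.06], "twist": 0, "hand": 0},
  {"translation": [0, 0, 0], "twist": 0, "hand": 0},
])

```text
time: 11.35
tool_pos: [0.5821, -0.1609, 0.1829]
tool_rot: [-0.0, 0.984, 0.178, -0.0]
contact_force: [-0.2, -0.3, -1.5]
gripper_width: 0.252
grasp_force: 59.9
```

Call:
apply_moves([
  {"translation": [0, 0, 0.06], "twist": 0, "hand": 0},
  {"translation": [0, 0, 0.06], "twist": 0, "hand": 0},
  {"translation": [0, 0, 0.06], "twist": 0, "hand": 0},
  {"translation": [0, 0, 0], "twist": 0, "hand": 0},
])

```text
time: 11.75
tool_pos: [0.5828, -0.1603, 0.1656]
tool_rot: [-0.0, 0.984, 0.178, 0.001]
contact_force: [-0.3, 2.2, 0.9]
gripper_width: 0.25
grasp_force: 60.1
```

Call:
apply_moves([
  {"translation": [0, 0, 0.06], "twist": 0, "hand": 0},
  {"translation": [0, 0, 0.06], "twist": 0, "hand": 0},
  {"translation": [0, 0, 0.06], "twist": 0, "hand": 0},
  {"translation": [0, 0, 0.06], "twist": 0, "hand": 0},
  {"translation": [0, 0, 0.06], "twist": 0, "hand": 0},
  {"translation": [0, 0, 0], "twist": 0, "hand": 0},
])

```text
time: 12.35
tool_pos: [0.5839, -0.1622, 0.1368]
tool_rot: [0.002, 0.984, 0.178, 0.002]
contact_force: [1.7, -2.0, 2.6]
gripper_width: 0.252
grasp_force: 60.6
```

Call:
apply_moves([
  {"translation": [0, 0, 0.05], "twist": 0, "hand": 0},
  {"translation": [0, 0, 0.04], "twist": 0, "hand": 0},
  {"translation": [0, 0, 0], "twist": 0, "hand": 0},
  {"translation": [0, 0, 0], "twist": 0, "hand": 0},
  {"translation": [0, 0, 0], "twist": 0, "hand": 0},
])

```text
time: 12.85
tool_pos: [0.584, -0.1621, 0.1282]
tool_rot: [0.002, 0.984, 0.178, 0.002]
contact_force: [2.0, -0.6, 6.6]
gripper_width: 0.247
grasp_force: 61.0
```

Call:
apply_moves([
  {"translation": [0, 0, -0.1], "twist": 0, "hand": 0},
  {"translation": [0, 0, -0.2], "twist": 0, "hand": 0},
  {"translation": [0, 0, -0.25], "twist": 0, "hand": 0},
  {"translation": [0, 0, -0.25], "twist": 0, "hand": 0},
  {"translation": [0, 0, -0.3], "twist": 0, "hand": 0},
  {"translation": [0, 0, -0.4], "twist": 0, "hand": 0},
  {"translation": [0, 0, -0.2], "twist": 0, "hand": 0},
  {"translation": [0, 0, 0], "twist": 0, "hand": 0},
])

```text
time: 13.65
tool_pos: [0.5833, -0.1613, 0.3005]
tool_rot: [0.002, 0.984, 0.178, 0.002]
contact_force: [0.5, -1.0, -1.6]
gripper_width: 0.248
grasp_force: 60.0
```

Call:
apply_moves([
  {"translation": [-0.4, 0, 0], "twist": 0, "hand": 0},
  {"translation": [-0.4, 0, 0], "twist": 0, "hand": 0},
  {"translation": [-0.4, 0, 0], "twist": 0, "hand": 0},
  {"translation": [-0.3, 0, 0], "twist": 0, "hand": 0},
  {"translation": [0, 0, 0], "twist": 0, "hand": 0},
  {"translation": [0, 0, 0], "twist": 0, "hand": 0},
])

```text
time: 14.25
tool_pos: [0.4408, -0.2131, 0.2942]
tool_rot: [-0.001, 0.984, 0.177, -0.001]
contact_force: [0.5, 0.0, -2.0]
gripper_width: 0.251
grasp_force: 59.8
```

```bash
python3 look2.py i.png; python3 -c "
import cv2;a=cv2.imread('pics/i.png')[0:260,180:400];cv2.imwrite('pics/i2.png',cv2.resize(a,None,fx=2.3,fy=2.3,interpolation=2))"
```

```text
14.25 [ 0.44081882 -0.21307055  0.29419   ] 20.43588492892976 [ 0.49464388  0.01315722 -2.01359927] 0.2506371087067715
mould [ 222    0   57  182 7624] [ 0.5035 -0.1631] [0.1441 0.0448] 20.47
[280.69750773 153.79866551]
[281.02289407  -0.45796505]
```

View pics/i2.png

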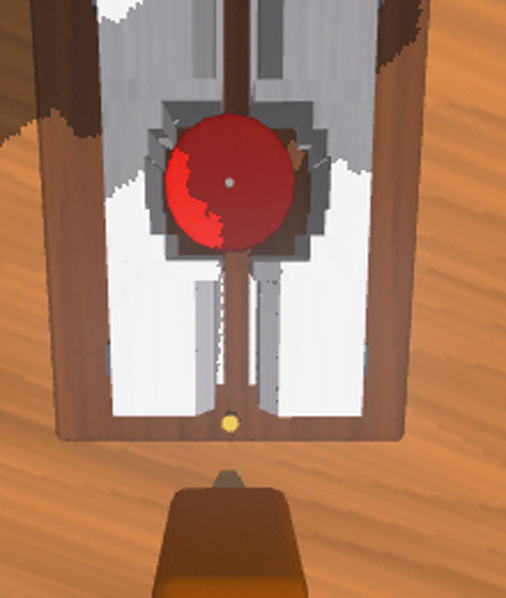

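Both ends are open evenly. The slot's outer chamfer edges are about 85 px apart near and 91 px far, which works out to roughly 31–32 mm against 20 mm closed, so about 11 mm at each end. Now I'll take the wedge back.

Call:
apply_moves([
  {"translation": [0, 0, 0], "twist": 0.85, "hand": 0},
  {"translation": [0, 0, 0], "twist": 0.85, "hand": 0},
  {"translation": [0, 0, 0], "twist": 0.85, "hand": 0},
  {"translation": [0, 0, 0], "twist": 0.85, "hand": 0},
  {"translation": [0, 0, 0], "twist": 0.86, "hand": 0},
  {"translation": [0.1, -0.39, 0], "twist": 0, "hand": 0},
  {"translation": [0.1, -0.39, 0], "twist": 0, "hand": 0},
  {"translation": [0.1, -0.39, 0], "twist": 0, "hand": 0},
])

```text
time: 15.1
tool_pos: [0.4805, -0.0969, 0.2954]
tool_rot: [-0.0, 0.999, -0.034, -0.001]
contact_force: [0.6, -0.4, -1.2]
gripper_width: 0.252
grasp_force: 60.1
```

Call:
apply_moves([
  {"translation": [0.1, -0.39, 0], "twist": 0, "hand": 0},
  {"translation": [0.1, -0.39, 0], "twist": 0, "hand": 0},
  {"translation": [0.1, -0.39, 0], "twist": 0, "hand": 0},
  {"translation": [0.1, -0.39, 0], "twist": 0, "hand": 0},
  {"translation": [0.1, -0.39, 0], "twist": 0, "hand": 0},
  {"translation": [0.1, -0.39, 0], "twist": 0, "hand": 0},
  {"translation": [0.1, -0.39, 0], "twist": 0, "hand": 0},
  {"translation": [0, 0, 0], "twist": 0, "hand": 0},
])

```text
time: 15.9
tool_pos: [0.5686, 0.174, 0.2945]
tool_rot: [-0.001, 1.0, -0.031, -0.001]
contact_force: [0.6, -0.2, -1.7]
gripper_width: 0.25
grasp_force: 60.0
```

Call:
apply_moves([
  {"translation": [0, 0, 0], "twist": 0, "hand": 0},
  {"translation": [0, 0, 0], "twist": 0, "hand": 0},
])

```text
time: 16.1
tool_pos: [0.568, 0.1689, 0.2954]
tool_rot: [0.0, 0.999, -0.034, -0.001]
contact_force: [-0.0, 0.4, -0.5]
gripper_width: 0.25
grasp_force: 60.0
```

```bash
python3 look2.py j.png
```

```text
16.1 [0.56801775 0.16894941 0.29537621] -3.886559134527141 [-0.03983453  0.37579531 -0.52950401] 0.25037277971526833
mould [233 304  10  11  60] [0.4443 0.2191] [0.0089 0.0113] 86.1
[673.98045509 261.29181853]
[655.77804258 146.07354882]
```

View pics/j.png

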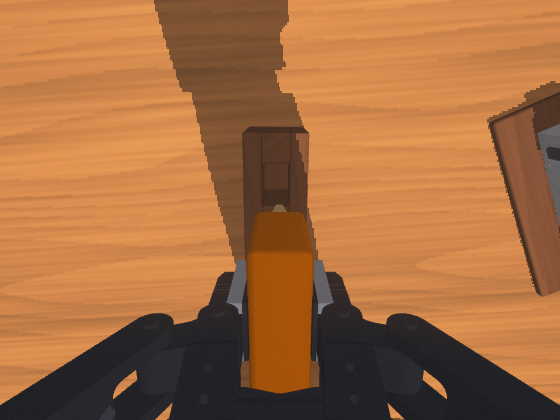

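The pocket is at columns 263–289, centre about 276, so it sits about 3 mm toward tool −y from the wedge at 280. I'll correct by that and insert.

Call:
apply_moves([
  {"translation": [-0.01, -0.03, 0], "twist": 0, "hand": 0},
  {"translation": [0, 0, 0.3], "twist": 0, "hand": 0},
  {"translation": [0, 0, 0.3], "twist": 0, "hand": 0},
  {"translation": [0, 0, 0.3], "twist": 0, "hand": 0},
  {"translation": [0, 0, 0.2], "twist": 0, "hand": 0},
  {"translation": [0, 0, 0.2], "twist": 0, "hand": 0},
  {"translation": [0, 0, 0], "twist": 0, "hand": 0},
])

```text
time: 16.85
tool_pos: [0.5651, 0.1709, 0.1627]
tool_rot: [0.001, 0.999, -0.035, -0.003]
contact_force: [-0.6, 0.1, -2.1]
gripper_width: 0.249
grasp_force: 60.1
```

Call:
apply_moves([
  {"translation": [0, 0, 0.15], "twist": 0, "hand": 0},
  {"translation": [0, 0, 0.15], "twist": 0, "hand": 0},
  {"translation": [0, 0, 0], "twist": 0, "hand": 0},
])

```text
time: 17.15
tool_pos: [0.5659, 0.1716, 0.1338]
tool_rot: [0.0, 0.999, -0.034, -0.002]
contact_force: [-0.1, 1.2, -2.4]
gripper_width: 0.249
grasp_force: 60.1
```

Call:
apply_moves([
  {"translation": [0, 0, 0.08], "twist": 0, "hand": 0},
  {"translation": [0, 0, 0.08], "twist": 0, "hand": 0},
  {"translation": [0, 0, 0], "twist": 0, "hand": 0},
  {"translation": [0, 0, 0], "twist": 0, "hand": 0},
])

```text
time: 17.55
tool_pos: [0.5673, 0.172, 0.1201]
tool_rot: [0.0, 0.999, -0.034, -0.0]
contact_force: [-0.3, 1.4, -1.5]
gripper_width: 0.248
grasp_force: 60.1
```

Call:
apply_moves([
  {"translation": [0, 0, 0.04], "twist": 0, "hand": 0},
  {"translation": [0, 0, 0.02], "twist": 0, "hand": 0},
  {"translation": [0, 0, 0], "twist": 0, "hand": 0},
  {"translation": [0, 0, 0], "twist": 0, "hand": 0},
])

```text
time: 17.95
tool_pos: [0.5674, 0.172, 0.1144]
tool_rot: [-0.0, 0.999, -0.034, 0.0]
contact_force: [-0.0, -0.1, -0.9]
gripper_width: 0.249
grasp_force: 60.2
```

Call:
apply_moves([
  {"translation": [0, 0, 0], "twist": 0, "hand": 0.35},
  {"translation": [0, 0, 0], "twist": 0, "hand": 0.5},
  {"translation": [0, 0, 0], "twist": 0, "hand": 0.8},
  {"translation": [0, 0, 0], "twist": 0, "hand": 1},
  {"translation": [0, 0, 0], "twist": 0, "hand": 1},
  {"translation": [0, 0, 0], "twist": 0, "hand": 1},
  {"translation": [0, 0, -0.2], "twist": 0, "hand": 1},
  {"translation": [0, 0, -0.3], "twist": 0, "hand": 1},
])

```text
time: 18.75
tool_pos: [0.5656, 0.1716, 0.1621]
tool_rot: [0.001, 0.999, -0.034, -0.003]
contact_force: [0.3, -0.3, 1.3]
gripper_width: 1.003
grasp_force: 0.0
```

Call:
apply_moves([
  {"translation": [0, 0, -0.4], "twist": 0, "hand": 1},
  {"translation": [0, 0, -0.4], "twist": 0, "hand": 1},
  {"translation": [0, 0, -0.1], "twist": 0, "hand": 1},
  {"translation": [0, 0, 0], "twist": 0, "hand": 1},
  {"translation": [0, 0, 0], "twist": 0, "hand": 1},
])

```text
time: 19.25
tool_pos: [0.5667, 0.1718, 0.2526]
tool_rot: [0.0, 0.999, -0.034, -0.001]
contact_force: [0.1, -0.4, -0.1]
gripper_width: 1.0
grasp_force: 0.0
```

```bash
python3 look.py; python3 -c "
from h import *
save('scene','k.png')"
```

```text
wedge [ 268  172   28   74 2044] [0.566  0.1706] [0.019  0.0527] 85.62
tamper [ 260  279   37   54 1653] [0.4907 0.1783] [0.0273 0.045 ] 86.1
19.25 [0.56668757 0.17181368 0.25263224] -3.9099959940266187 [-2.18140079e-03  5.34609464e-04 -9.99997478e-01] [ 0.14981411 -0.38738743 -0.1465676 ] [ 1.68749614e-01 -2.28291923e-02  1.69035720e+00 -7.55278039e-06
  1.47631059e+00  1.80778838e+00]
```

View pics/k.png

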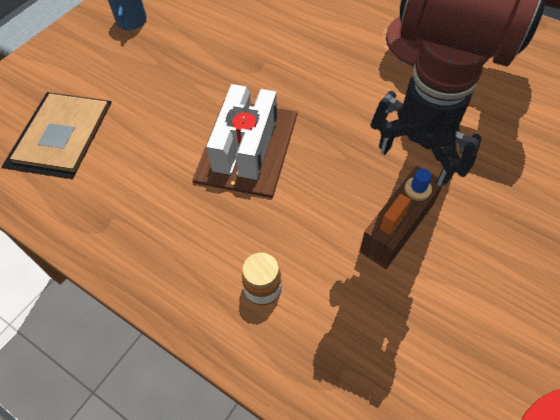

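The wedge is back in its pocket at (397,212), with the tamper and jar unmoved. The mould is open along its seam at about (243,130), and the gripper is clear.

```bash
python3 -c "
from plant import *
print(job_done())"
```

```text
the job is handed in; nothing more can be done
None
```

The job is handed in: by my image measurements both seam ends stand open about 11 mm, the wedge is back upright in its own pocket and released, and the tamper and jar were left alone; no verdict came back from the judge.

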